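# Fit the jewellery polisher's agitator and keep it pressed

## Task

Lift the loose lid off the jewellery polisher's tub by its knob and lay it flat, knob up, on the cork mat. Then take the agitator out of its stand, turn it until its finned foot meshes with the slots of the drive hub inside the tub, slide it fully home and press it down against the hub's spring as far as it goes; finish while still holding the agitator pressed down, and leave the other things on the shelf where they are.

Things in the scene. Friction and masses are not known exactly. Their poses are not given: they have to be found in the camera images.
- tub: the jewellery polisher, fixed to the shelf: a grey round motor base (144 mm dia, 22 mm tall) carrying an open white tub (132 mm outer, 124 mm inner dia) whose rim is 85 mm above the shelf; origin: centre of the underside, on the shelf; z up. Its floor is 24 mm up and the drive hub stands in its centre
- lid: loose round white lid on the tub: disc 136 mm dia, 5 mm thick, over a 112 mm dia, 5 mm deep plug that hangs inside the rim; steel knob in its centre (neck 12 mm dia 10 to 26 mm above the origin, head 24 mm dia 26 to 46 mm up); 120 g. Origin: centre of the plug's underside (80 mm above the shelf on the tub); z up
- mat: flat square cork mat 170 x 170 x 4 mm fixed on the shelf, the place for the lid; origin: centre of its underside on the shelf; sides along its x and y
- stand: grey ring stand 68 mm dia, 24 mm tall, 35 mm bore, fixed to the shelf, in which the agitator is kept; origin: centre of its underside
- agitator: loose in the stand, 120 g. Origin: tip of its foot, z up the stem. Upward: 9 mm pilot pin (0-6 mm); spline cross (6-18; fins along x and y, 30 mm tip to tip, 6.5 thick, lower edges V-shaped, 3 deep); 44 mm flange (18-22), stops on the hub top; 12 mm stem; 2 blades, 84 mm over both along x, 4 thick (32-64); flat bar grip 50 along x, 12 thick along y (103-125). Tip 6 mm above the shelf at the start
- hub_top (a point): centre of the drive hub's top, 56 mm above the shelf unpressed; z up; x, y along its slots. Four aluminium blocks 12.5 mm square, 20 tall, in a 34 mm square leave a cross of two slots 9 mm wide, 20 deep; the spline fits at any of four quarter turns. The hub never rotates. Home: agitator's origin 18 mm below this point
- hub (a joint): how far the hub is pressed down on its spring, m: 0 up, 0.008 fully down. It starts to sink at about 3.5 N and needs about 8.5 N fully down (the agitator's own weight counts)
- jar: small glass jar with steel cap, 28 mm dia, 45 mm tall; a bystander; origin: centre of its underside
- ringbox: dark wooden ring box 32 x 32 x 26 mm tall; a bystander; origin: centre of its underside
- comb: bamboo comb lying flat, 52 x 170 x 7 mm; a bystander; origin: centre of its underside
- flashlight: chrome flashlight lying flat along its y, 150 mm long, 36 mm dia; a bystander; origin: centre of its underside
There are look-alikes about, which are no part of the job. Of the things like the mat, leave any that is black or turquoise; of the rest the larger one is meant.

How it is judged:
By the outcome, as a careful person would: the job done as asked, in the order asked, and still so for the second after the job is handed in, while the arm keeps its last pose, push and grip.
It also fails if it takes over 64 s, if anything falls off the work surface, if the arm or the gripper's body presses on something with over 40 N, if the wrist force passes 120 N, or if a joint passes its speed limit or range.

## Robot

A 6-joint arm with a two-finger parallel gripper is mounted at the origin on the work surface. World frame = base frame: x ahead of the robot, y to its left, z up, the work surface at z = 0. Lengths are in mm, angles in rad, forces in N, time in s.
With the tool pointing down it reaches from about 275 to 1000 mm from the base axis. Payload 8.4 kg.
Tool frame: the origin (TCP) lies at the very end of the fingers, on their centre line; the grasp point (between the pads) lies r.hold_point_z behind it (r.hold_point_z is the distance from the TCP to the grasp point, in mm); x points along the fingers, z is the direction in which the jaws open and shut, and the axes are right-handed (so a half turn about x gives the same grasp; the last joint's range is limited). The gripper opens to 85 mm and grips with 20 to 120 N. Pads are 22 mm wide; open, the fingers measure 114 mm over their backs; the gripper's body (76 mm by 85 mm) begins 54 mm behind the grasp point. The pads swing forward as they close: fully open they stand 13 mm farther back than shut.
Start: joints at [-1.144, 0.353, 1.633, -0, 1.155, -0.002], TCP at [259.861, -568.419, 231.281] pointing down, gripper open.
Joint ranges: [-2.63, 2.63], [-0.92, 2.1], [0.06, 2.66], [-1.3, 4.44], [0, 2.69], [-3.02, 3.02]. Speed limits (rad/s): [2.22, 2.22, 2.79, 3.14, 3.14, 3.14].

## Interface

Orientations are given as [roll, pitch, yaw] about the fixed x, y, z axes, in that order (R = Rz(yaw) Ry(pitch) Rx(roll)).
In Python, from rig import r gives the robot as it stands.
- The arm moves only by the tool jog_arm, never from a script. Its argument "series" is a list of rows, each a list of 7 numbers: the turn, a rotation vector about the tool's x, y, z in degrees, then the shift along the tool's x, y, z in cm, then the opening, from 0 (shut) to 1 (fully open). In form: [[wx, wy, wz, tx, ty, tz, fingers], ...]. A call has 1 to 20 rows; each row shifts and turns the commanded pose from where the row before left it, along the tool's axes as they then stand; what a row does not reach is not made up. A row lasts 1/10 s, in which the tool goes at most 50 mm and 8.59 degrees, less where a joint would pass 70% of its speed; a pose out of reach is approached as far as the arm can. A call with a gripper value outside its range is refused whole. The fingers move at their own pace and stop on an object; "force" is the grip in N (left out, the last holds). Time passes only in rows, so rows that do not move let the fingers close. It gives the time, the measured TCP pose, the force and the opening at its end, in the units of the state.
- r.sense(): the state, without advancing time (a new reading comes with each control period).
- r.grab_frame(name): name is "scene" or "top" or "wrist"; returns (picture, depth): 480x640x3 uint8, red, green, blue; 480x640 float32, mm along the optical axis (not along the pixel's ray), 0 where there is no reading.
- r.get_calibration(name): a dict with "mtx" (3x3 intrinsics, pixels), "position" and "rotation" of the camera in the world; the wrist camera has in their place "mount" (4x4, takes a point from camera to tool coordinates, whose origin is the TCP and whose axes are the tool frame's). Camera axes: x right, y down, z forward; pixel columns grow to the right and rows downward; lengths in mm; the calibration is good to about 2 mm. A picture is of the moment at which its call begins: read the wrist's pose just before it. get_calibration takes no time and is no camera call.
- r.sign_off(): hands the job in, once; it reports no verdict.
The state is a dict: "clock": time; "qpos": joint angles; "qvel": joint speeds; "joint_efforts": joint torques, N m; "eef_pos": TCP position; "tcp_rot": TCP orientation; "contact_force": force on the tool from outside, world axes, zero at the start; "wrist_torque": the same for the moment, N m; "opening": opening from 0.0 (shut) to 1.0 (fully open).
Only numpy, scipy, OpenCV 4.12 (cv2) and the standard library are available. Lean on these libraries where they do the work, as an engineer would, in place of code of your own. Each camera call takes 0.05 s, during which the arm holds its last target.

## Working session

There is one attempt and no reset: what is moved stays moved. The work goes in short steps, Python scripts to look and compute and a tool call to move; the robot and the scene stay as the last step left them, time stands still between calls to the robot, and variables do not carry over. Pictures are saved under pics/ and viewed, and the job is handed in when it is done.

Besides the shell and the picture viewer there is one more tool, called in YAML: its name, and indented under it one key for each argument. jog_arm: Moves the arm, as the interface text tells. Its arguments: {"type":"object","properties":{"series":{"type":"array"},"force":{"type":"number"}},"required":["series"]}

```bash
ls; mkdir -p pics
cat > h.py <<'E'
import numpy as np,cv2
from rig import r
def save(n,im,): cv2.imwrite('pics/'+n,im[:,:,::-1])
def w(cam,u,v,d):
    c=r.get_calibration(cam);K=np.array(c['mtx']);p=np.array([(u-K[0,2])/K[0,0]*d,(v-K[1,2])/K[1,1]*d,d])
    return np.array(c['rotation'])@p+np.array(c['position'])
E
python3 - <<'E'
from h import *
print(r.sense(),r.hold_point_z)
for n in ['scene','top','wrist']:
    im,d=r.grab_frame(n);save(n+'0.png',im);np.save(n+'0.npy',d);np.save(n+'0i.npy',im);print(n,r.get_calibration(n))
E
```

```text
pics
{'clock': 0.0, 'qpos': array([-1.14435937e+00,  3.53668861e-01,  1.63418224e+00,  6.17531258e-06,
        1.15518258e+00, -2.43930773e-03]), 'qvel': array([-0.00257458, -0.00080908, -0.00019893,  0.00062141,  0.00218214,
       -0.00022789]), 'joint_efforts': array([-4.02767517e-03, -6.05258131e+01, -3.42063332e+01, -3.42245412e-04,
        9.47844033e-03,  1.90017209e-05]), 'eef_pos': array([ 259.6782011 , -567.95000813,  230.52816092]), 'tcp_rot': array([3.13523531, 1.56935529, 1.99331275]), 'contact_force': array([-0.20066942,  0.03020795, -0.03069633]), 'wrist_torque': array([0.03943201, 0.01164569, 0.02453818]), 'opening': 1.0049221666452761} 18.700000000000003
scene {'mtx': array([[460.52605559,   0.        , 321.64809567],
       [  0.        , 460.52605559, 233.83974559],
       [  0.        ,   0.        ,   1.        ]]), 'position': array([1016.4868343 , -164.58614742,  837.13753917]), 'rotation': array([-2.54543701,  0.00613659,  1.38125063])}
top {'mtx': array([[516.43567325,   0.        , 321.04606511],
       [  0.        , 516.43567325, 237.44925035],
       [  0.        ,   0.        ,   1.        ]]), 'position': array([ 398.07581355,  -93.72663546, 1149.02786636]), 'rotation': array([-3.053278  , -0.00446565, -1.54154666])}
wrist {'mtx': array([[354.85949135,   0.        , 319.20544735],
       [  0.        , 354.85949135, 240.168705  ],
       [  0.        ,   0.        ,   1.        ]]), 'mount': array([[ 5.98653696e-04, -3.05714389e-01,  9.52123077e-01,
        -1.42629560e+02],
       [ 7.54439750e-04, -9.52122839e-01, -3.05714787e-01,
         7.80803204e+01],
       [ 9.99999536e-01,  9.01336783e-04, -3.39348769e-04,
        -3.48450190e-01],
       [ 0.00000000e+00,  0.00000000e+00,  0.00000000e+00,
         1.00000000e+00]])}
```

View pics/scene0.png

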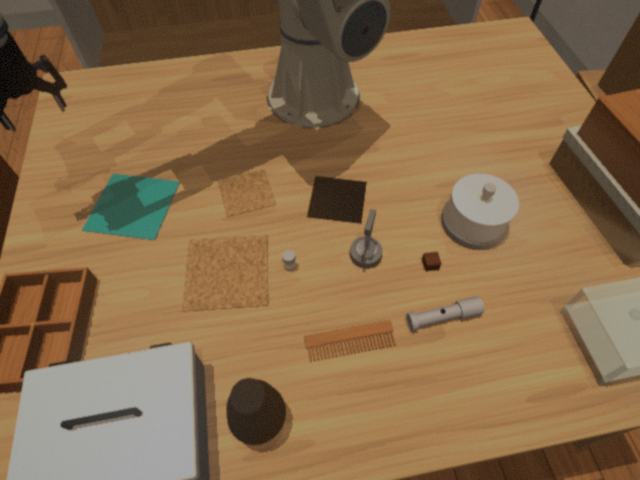

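View pics/top0.png

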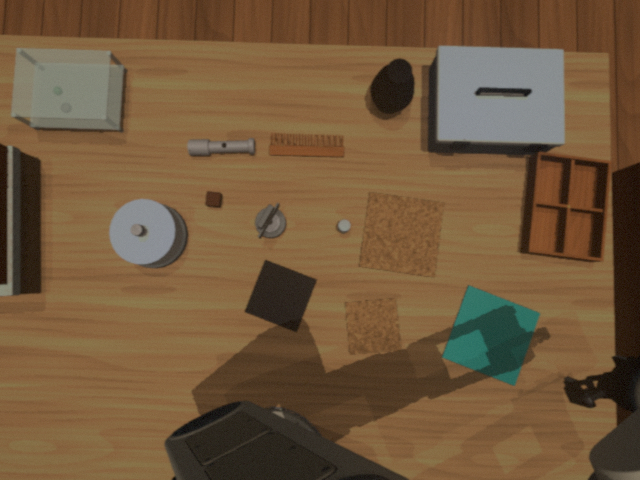

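View pics/wrist0.png

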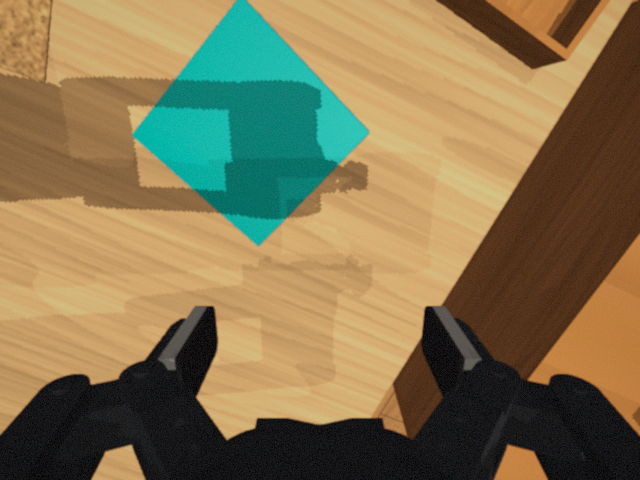

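Mat candidates in the top view are turquoise (491,335), black (281,296), small cork (373,325) and large cork (402,234). I choose the large cork. The lid knob is at (138,230). The agitator is in its stand at (270,220), with its grip bar running diagonally.

```bash
cat > h.py <<'E'
import numpy as np,cv2
from scipy.spatial.transform import Rotation as Ro
from rig import r
def save(n,im,): cv2.imwrite('pics/'+n,im[:,:,::-1])
def pose(cam,T=None):
    c=r.get_calibration(cam);K=np.array(c['mtx'])
    if cam=='wrist':
        s=T; R0=Ro.from_euler('xyz',s['tcp_rot']).as_matrix();M=np.array(c['mount'])
        return K,R0@M[:3,:3],R0@M[:3,3]+s['eef_pos']
    return K,Ro.from_euler('xyz',c['rotation']).as_matrix(),np.array(c['position'])
def cloud(cam,d,s=None):
    K,R,t=pose(cam,s);v,u=np.mgrid[:480,:640]
    P=np.stack([(u-K[0,2])/K[0,0]*d,(v-K[1,2])/K[1,1]*d,d],-1)
    P=P@R.T+t; P[d<=0]=np.nan; return P
def onz(cam,u,v,z,s=None):
    K,R,t=pose(cam,s);q=R@np.array([(u-K[0,2])/K[0,0],(v-K[1,2])/K[1,1],1.]);return t+q*(z-t[2])/q[2]
def proj(cam,p,s=None):
    K,R,t=pose(cam,s);q=K@(R.T@(np.array(p)-t));return q[:2]/q[2]
E
python3 - <<'E'
from h import *
d=np.load('top0.npy');P=cloud('top',d);im=np.load('top0i.npy')
def reg(u0,u1,v0,v1,z0,z1,n):
    Q=P[v0:v1,u0:u1].reshape(-1,3);Q=Q[(Q[:,2]>z0)&(Q[:,2]<z1)]
    if len(Q)==0: print(n,'none');return
    (cx,cy),sz,a=cv2.minAreaRect(Q[:,:2].astype(np.float32))
    print(n,len(Q),'med',np.median(Q,0).round(1),'mid',((Q.min(0)+Q.max(0))/2).round(1),'rect',round(cx,1),round(cy,1),np.round(sz,1),round(a,1))
reg(120,160,215,245,110,140,'knob')
reg(100,195,190,275,82,98,'lid disc')
reg(250,290,195,245,100,140,'grip');reg(245,295,195,245,15,32,'stand')
reg(335,352,217,235,35,55,'jar');reg(203,224,190,210,20,35,'box')
reg(300,330,240,270,-10,10,'table')
for n,t in dict(lid=(138,230)).items(): print(P[t[1],t[0]])
for uv in [(368,193),(443,203),(436,276),(360,266)]: print(uv,onz('top',*uv,4).round(1))
print([proj('top',(x,y,0)).round() for x,y in [(300,0),(600,0)]])
# scene
d=np.load('scene0.npy');P=cloud('scene',d)
reg(475,500,178,200,112,140,'knob');reg(350,385,205,270,100,140,'grip');reg(440,520,170,250,86,95,'disc');reg(340,390,235,275,19,28,'stand')
c=cv2.resize(im[180:290,90:310],None,fx=3.6,fy=3.6,interpolation=2);save('c1.png',c)
im=np.load('scene0i.npy');c=cv2.resize(im[170:290,330:530],None,fx=4,fy=4,interpolation=2);save('c2.png',c)
E
```

```text
knob 137 med [493.7 269.8 124.5] mid [493.9 272.1 119.3] rect 494.3 271.4 [22.5 22.9] 26.7
lid disc 3253 med [492.9 269.9  89.2] mid [494.2 272.5  88.8] rect 494.1 272.5 [135.6 134.3] 72.2
grip 187 med [527.8  15.1 129.4] mid [528.7  16.4 117.7] rect 528.7 16.4 [12.9 49.8] 62.8
stand 463 med [522.6   6.   24.1] mid [527.5  15.5  23.5] rect 527.0 16.1 [66.4 63.2] 85.9
jar 123 med [ 524.2 -144.7   44.3] mid [ 524.3 -145.5   43. ] rect 524.4 -145.5 [26.6 24. ] 1.4
box 209 med [575.8 143.3  25. ] mid [576.8 143.8  25.6] rect 576.5 144.0 [32.7 31.9] 86.5
table 898 med [461.4 -82.6  -0.6] mid [ 4.615e+02 -8.230e+01 -2.000e-01] rect 461.6 -82.4 [65.1 64.9] 1.8
[492.97296319 269.09246735 124.45849797]
(368, 193) [ 602.8 -198.3    4. ]
(443, 203) [ 585.2 -366.8    4. ]
(436, 276) [ 421.5 -352.7    4. ]
(360, 266) [ 438.6 -184.     4. ]
[array([275., 327.]), array([280., 192.])]
knob 143 med [498.1 270.1 125.2] mid [494.9 272.3 120.8] rect 494.9 272.8 [22.8 24.1] 22.9
grip 187 med [534.5  15.3 130.5] mid [529.4  17.8 117.4] rect 529.4 17.1 [12.2 51.1] 62.2
disc 2545 med [501.2 269.3  90.3] mid [494.6 273.6  90.3] rect 493.9 273.0 [135.3 134.1] 26.5
stand 465 med [536.1  14.8  24.6] mid [529.   17.2  23.6] rect 529.5 16.8 [64.8 67.2] 75.9
```

View pics/c1.png

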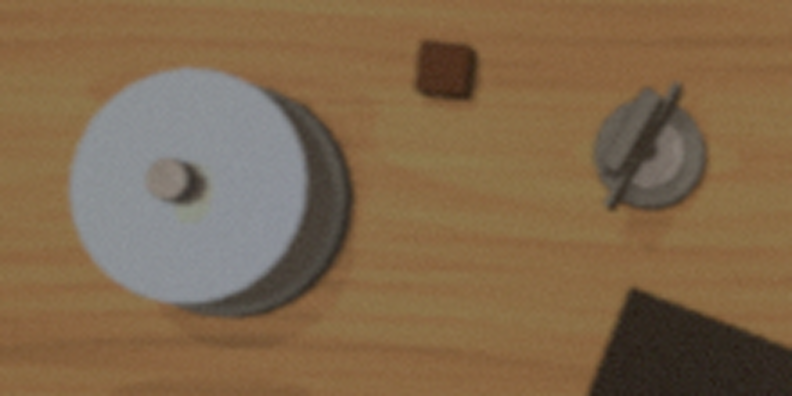

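View pics/c2.png

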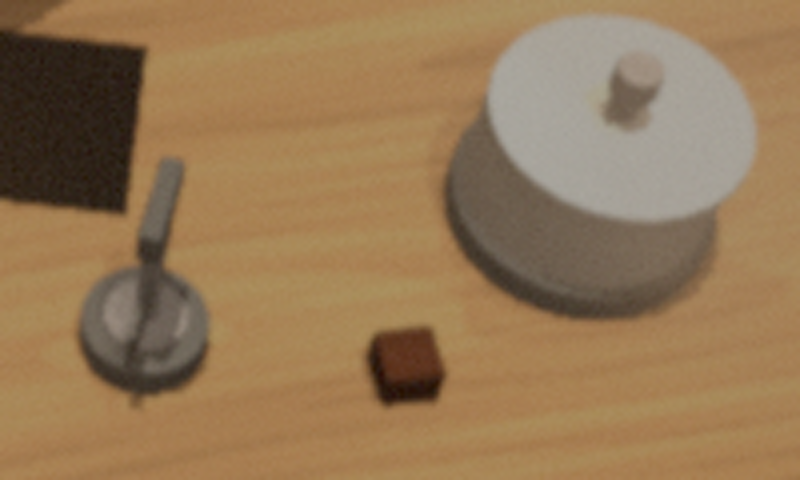

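```bash
cat >> h.py <<'E'
def st():
    s=r.sense();R=Ro.from_euler('xyz',s['tcp_rot']).as_matrix()
    print('t',round(s['clock'],2),'pos',s['eef_pos'].round(1),'F',s['contact_force'].round(1),'T',s['wrist_torque'].round(2),'op',round(s['opening'],3),'q',s['qpos'].round(3))
    print('x',R[:,0].round(4),'y',R[:,1].round(4),'z',R[:,2].round(4),'zyaw',np.degrees(np.arctan2(R[1,2],R[0,2])).round(2))
    return s,R
def go(target,n=1):
    s,R=st();d=R.T@(np.array(target)-s['eef_pos'])/10
    print('shift cm',d.round(2),'per row',(d/n).round(3))
E
python3 -c "
from h import *
go((494.5,272,231),20)"
```

```text
t 0.15 pos [ 259.7 -568.1  230.7] F [-0.6  0.7  0.1] T [ 0.03 -0.03  0.02] op 1.002 q [-1.144  0.353  1.634 -0.     1.155 -0.002]
x [-5.e-04  1.e-03 -1.e+00] y [ 0.9094  0.4158 -0.    ] z [ 0.4158 -0.9094 -0.0011] zyaw -65.43
shift cm [ 4.000e-02  5.628e+01 -6.664e+01] per row [ 2.000e-03  2.814e+00 -3.332e+00]
```

jog_arm:
  series:
    - [0,0,0,0,2.8,-3.3,0.6]
    - [0,0,0,0,2.8,-3.3,0.6]
    - [0,0,0,0,2.8,-3.3,0.6]
    - [0,0,0,0,2.8,-3.3,0.6]
    - [0,0,0,0,2.8,-3.3,0.6]
    - [0,0,0,0,2.8,-3.3,0.6]
    - [0,0,0,0,2.8,-3.3,0.6]
    - [0,0,0,0,2.8,-3.3,0.6]
    - [0,0,0,0,2.8,-3.3,0.6]
    - [0,0,0,0,2.8,-3.3,0.6]
    - [0,0,0,0,2.8,-3.3,0.6]
    - [0,0,0,0,2.8,-3.3,0.6]
    - [0,0,0,0,2.8,-3.3,0.6]
    - [0,0,0,0,2.8,-3.3,0.6]
    - [0,0,0,0,2.8,-3.3,0.6]
    - [0,0,0,0,2.8,-3.3,0.6]
    - [0,0,0,0,2.8,-3.3,0.6]
    - [0,0,0,0,2.8,-3.3,0.6]
    - [0,0,0,0,2.8,-3.3,0.6]
    - [0,0,0,0,0,0,0.6]
  force: 40

```text
clock: 2.15
eef_pos: [484.2, 227.4, 231.2]
tcp_rot: [2.139, 1.569, 1.0]
contact_force: [-0.0, -0.4, -0.3]
opening: 0.6
```

```bash
python3 -c "
from h import *
go((494.5,272,231),1)
s=r.sense();im,d=r.grab_frame('wrist');save('w1.png',im);P=cloud('wrist',d,s)
Q=P.reshape(-1,3);Q=Q[(Q[:,2]>115)&(Q[:,2]<135)&(abs(Q[:,0]-494)<40)&(abs(Q[:,1]-272)<40)]
print(len(Q),cv2.minAreaRect(Q[:,:2].astype(np.float32)),Q[:,2].max(),np.median(Q[:,2]))"
```

```text
t 2.15 pos [484.2 227.4 231.2] F [-0.  -0.4 -0.3] T [ 0.03  0.01 -0.01] op 0.6 q [4.350e-01 2.120e-01 1.827e+00 1.000e-03 1.100e+00 1.574e+00]
x [ 0.0011  0.0018 -1.    ] y [0.9082 0.4185 0.0018] z [ 0.4185 -0.9082 -0.0011] zyaw -65.26
shift cm [ 0.03  2.8  -3.62] per row [ 0.027  2.8   -3.621]
906 ((493.63653564453125, 273.6832580566406), (23.144119262695312, 22.9372501373291), 62.01921081542969) 127.9850418927023 125.91150937847898
```

View pics/w1.png

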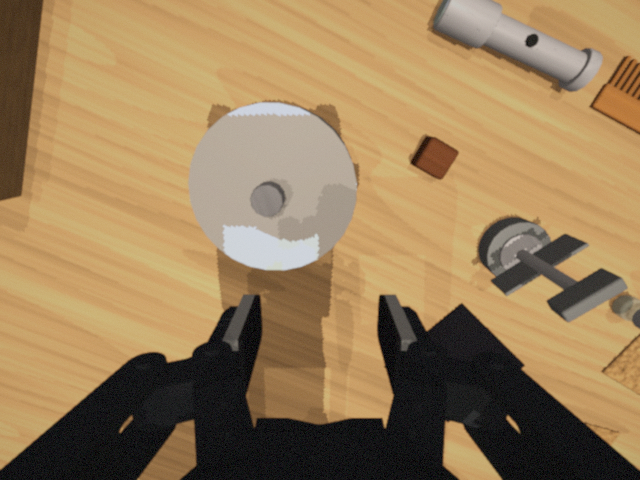

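The wrist view shows the knob at (268,198) and confirms its position at (494,273), top at 126. Next I centre over it, descend and grip.

jog_arm:
  series:
    - [0,0,0,0,1.4,-1.85,0.6]
    - [0,0,0,0,1.4,-1.85,0.6]
    - [0,0,0,3,0,0,0.6]
    - [0,0,0,3,0,0,0.6]
    - [0,0,0,3,0,0,0.6]
    - [0,0,0,2.5,0,0,0.6]
    - [0,0,0,1.9,0,0,0.6]
    - [0,0,0,0,0,0,0.6]
    - [0,0,0,0,0,0,0.1]
    - [0,0,0,0,0,0,0.1]
    - [0,0,0,0,0,0,0.1]
    - [0,0,0,0,0,0,0.1]
    - [0,0,0,0,0,0,0.1]
  force: 50

```text
clock: 3.5
eef_pos: [493.7, 268.6, 98.7]
tcp_rot: [1.659, 1.569, 0.517]
contact_force: [-2.1, -0.5, 7.4]
opening: 0.267
```

```bash
python3 -c "
from h import *
st();im,d=r.grab_frame('wrist');save('w2.png',im)"
```

```text
t 3.5 pos [493.7 268.6  98.7] F [-2.1 -0.5  7.4] T [0.05 0.38 0.01] op 0.267 q [0.496 0.418 1.879 0.    0.843 1.638]
x [ 1.6e-03  9.0e-04 -1.0e+00] y [0.9094 0.4158 0.0019] z [ 4.158e-01 -9.095e-01 -2.000e-04] zyaw -65.43
```

View pics/w2.png

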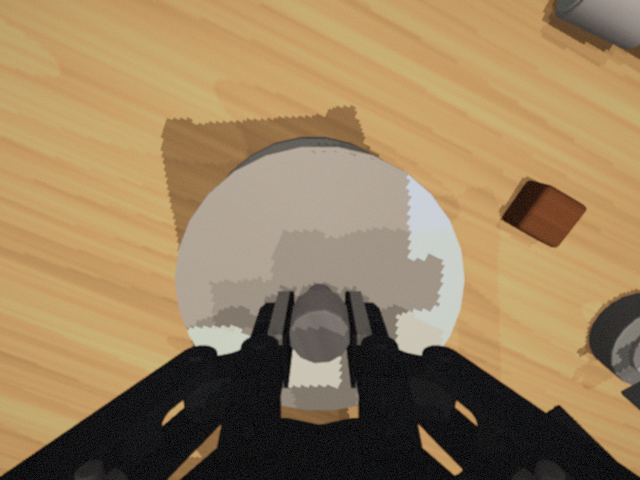

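The knob sits between the pads, opening about 23 mm. I'll lift.

jog_arm:
  series:
    - [0,0,0,-0.5,0,0,0.1]
    - [0,0,0,-1,0,0,0.1]
    - [0,0,0,-2,0,0,0.1]
    - [0,0,0,-3,0,0,0.1]
    - [0,0,0,-3,0,0,0.1]
    - [0,0,0,-3,0,0,0.1]
    - [0,0,0,0,0,0,0.1]

```text
clock: 4.25
eef_pos: [495.4, 269.5, 227.4]
tcp_rot: [1.62, 1.563, 0.478]
contact_force: [-0.7, -0.1, -0.6]
opening: 0.262
```

```bash
python3 -c "
from h import *
s,R=st();im,d=r.grab_frame('wrist');save('w3.png',im);P=cloud('wrist',d,s)
t,d=r.grab_frame('scene');save('s3.png',cv2.resize(t[100:290,330:600],None,fx=2.9,fy=2.9))
for cam,dd in [('scene',d)]:
    P=cloud(cam,dd);Q=P.reshape(-1,3);Q=Q[(Q[:,2]>170)&(Q[:,2]<235)&(np.hypot(Q[:,0]-494,Q[:,1]-272)<80)&(np.hypot(Q[:,0]-494,Q[:,1]-272)>45)]
    for _ in range(4):
        A=np.c_[Q[:,:2]-[494,272],np.ones(len(Q))];c=np.linalg.lstsq(A,Q[:,2],rcond=None)[0];e=abs(A@c-Q[:,2]);Q=Q[e<max(3,np.median(e)*2)]
    print(len(Q),c)
"
```

```text
t 4.25 pos [495.4 269.5 227.4] F [-0.7 -0.1 -0.6] T [ 0.   -0.01  0.04] op 0.262 q [ 0.496  0.258  1.776 -0.     1.1    1.638]
x [ 0.007   0.0036 -1.    ] y [0.9094 0.4158 0.0078] z [ 4.158e-01 -9.094e-01 -4.000e-04] zyaw -65.43
1621 [1.40616737e-03 1.72883095e-03 2.16494108e+02]
```

View pics/s3.png

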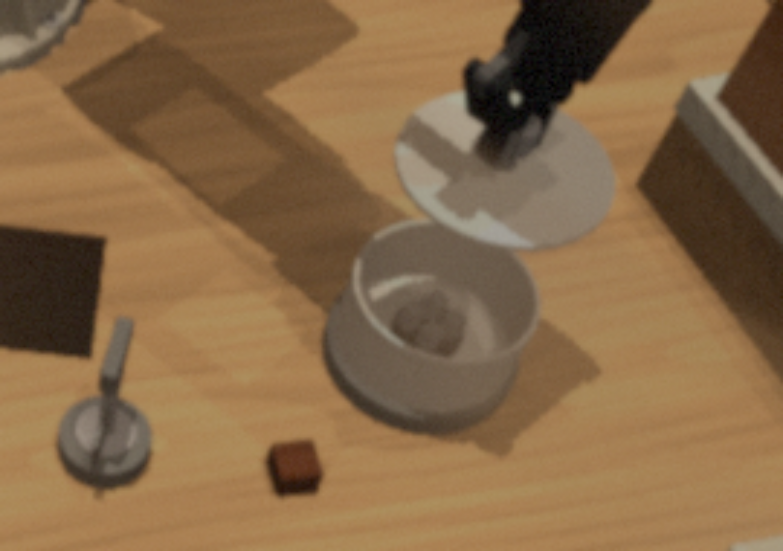

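View pics/w3.png

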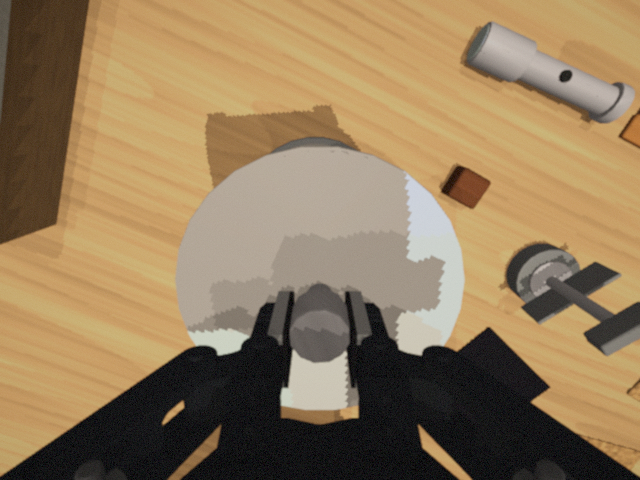

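```bash
python3 -c "
from h import *
go((513,-278.5,227),18)"
```

```text
t 4.35 pos [493.4 268.4 223.3] F [ 0.3 -0.2 -1.8] T [ 0.03 -0.01  0.02] op 0.262 q [ 0.496  0.262  1.78  -0.     1.097  1.638]
x [ 1.8e-03  8.0e-04 -1.0e+00] y [0.9094 0.4159 0.002 ] z [ 0.4159 -0.9094  0.    ] zyaw -65.43
shift cm [ -0.41 -20.96  50.55] per row [-0.023 -1.164  2.808]
```

jog_arm:
  series:
    - [0,0,0,0,-0.6,1.4,0.1]
    - [0,0,0,0,-1.18,2.81,0.1]
    - [0,0,0,0,-1.18,2.81,0.1]
    - [0,0,0,0,-1.18,2.81,0.1]
    - [0,0,0,0,-1.18,2.81,0.1]
    - [0,0,0,0,-1.18,2.81,0.1]
    - [0,0,0,0,-1.18,2.81,0.1]
    - [0,0,0,0,-1.18,2.81,0.1]
    - [0,0,0,0,-1.18,2.81,0.1]
    - [0,0,0,0,-1.18,2.81,0.1]
    - [0,0,0,0,-1.18,2.81,0.1]
    - [0,0,0,0,-1.18,2.81,0.1]
    - [0,0,0,0,-1.18,2.81,0.1]
    - [0,0,0,0,-1.18,2.81,0.1]
    - [0,0,0,0,-1.18,2.81,0.1]
    - [0,0,0,0,-1.18,2.81,0.1]
    - [0,0,0,0,-1.18,2.81,0.1]
    - [0,0,0,0,-1.18,2.81,0.1]
    - [0,0,0,0,-0.6,1.4,0.1]
    - [0,0,0,0,0,0,0.1]

```text
clock: 6.35
eef_pos: [508.9, -281.6, 221.0]
tcp_rot: [-2.309, 1.569, 2.83]
contact_force: [1.2, 0.3, -1.6]
opening: 0.26
```

```bash
python3 -c "
from h import *
im,d=r.grab_frame('top');save('t4.png',im);go((511,-279.5,30))
P=cloud('top',d);Q=P.reshape(-1,3);Q=Q[(Q[:,2]>200)&(Q[:,2]<225)&(np.hypot(Q[:,0]-512,Q[:,1]+275)<90)]
print(cv2.minAreaRect(Q[:,:2].astype(np.float32)),np.median(Q[:,2]))
im,d=r.grab_frame('wrist');save('w4.png',im)
"
```

```text
t 6.4 pos [ 508.9 -280.3  221.2] F [-0.3  0.  -1.6] T [ 0.04 -0.02 -0.01] op 0.263 q [-0.506  0.296  1.738  0.     1.109  0.637]
x [-0.0019  0.0012 -1.    ] y [ 0.9102  0.4142 -0.0012] z [ 0.4142 -0.9102 -0.0019] zyaw -65.53
shift cm [19.12  0.25  0.04] per row [19.116  0.246  0.045]
((501.7353820800781, -267.84906005859375), (134.86106872558594, 101.80384063720703), 37.89765930175781) 211.76392651414398
```

View pics/t4.png

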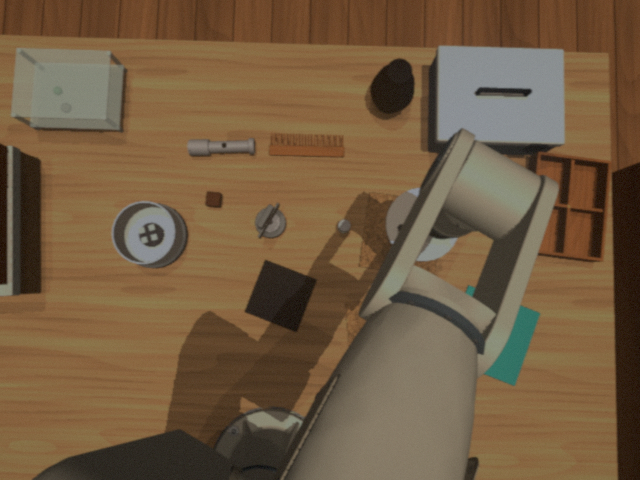

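View pics/w4.png

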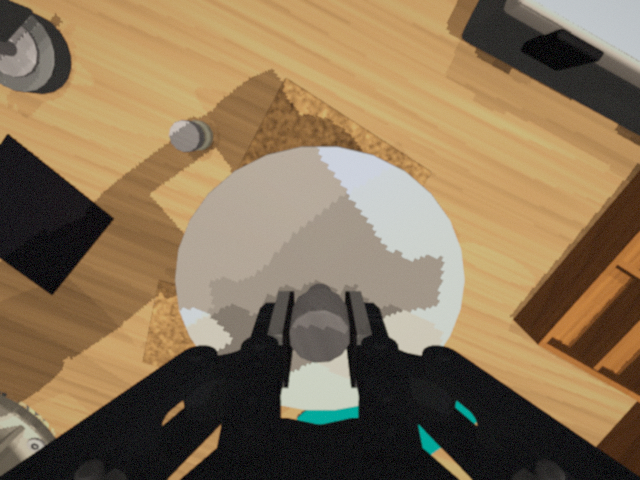

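The large cork mat is under the lid, with its corner visible at (285,85) in the wrist view. I'll lower with a 2.5 mm trim.

jog_arm:
  series:
    - [0,0,0,2,0.25,0,0.1]
    - [0,0,0,3,0,0,0.1]
    - [0,0,0,3,0,0,0.1]
    - [0,0,0,3,0,0,0.1]
    - [0,0,0,3,0,0,0.1]
    - [0,0,0,3,0,0,0.1]
    - [0,0,0,1.5,0,0,0.1]
    - [0,0,0,0.6,0,0,0.1]
    - [0,0,0,0,0,0,0.1]
    - [0,0,0,0,0,0,0.1]

```text
clock: 7.45
eef_pos: [513.1, -279.2, 32.5]
tcp_rot: [0.679, 1.569, -0.462]
contact_force: [-0.3, -0.5, -0.4]
opening: 0.261
```

```bash
python3 -c "
from h import *
st()"
```

```text
t 7.45 pos [ 513.1 -279.2   32.5] F [-0.3 -0.5 -0.4] T [ 0.01 -0.03  0.  ] op 0.261 q [-0.501  0.544  1.859  0.     0.737  0.641]
x [ 1.5e-03 -8.0e-04 -1.0e+00] y [0.9094 0.4159 0.0011] z [ 0.4159 -0.9094  0.0013] zyaw -65.42
```

jog_arm:
  series:
    - [0,0,0,0.4,0,0,0.1]
    - [0,0,0,0.2,0,0,0.1]
    - [0,0,0,0.1,0,0,0.1]
    - [0,0,0,0.1,0,0,0.1]
    - [0,0,0,0,0,0,0.1]

```text
clock: 7.95
eef_pos: [512.2, -279.0, 23.2]
tcp_rot: [-2.561, 1.571, 2.58]
contact_force: [0.1, -0.7, -1.0]
opening: 0.262
```

```bash
python3 -c "
from h import *
st()"
```

```text
t 7.95 pos [ 512.2 -279.    23.2] F [ 0.1 -0.7 -1. ] T [-0.03 -0.02 -0.01] op 0.262 q [-0.501  0.558  1.862  0.     0.721  0.641]
x [-1.e-04  1.e-04 -1.e+00] y [ 9.095e-01  4.157e-01 -1.000e-04] z [ 4.157e-01 -9.095e-01 -1.000e-04] zyaw -65.44
```

jog_arm:
  series:
    - [0,0,0,0.1,0,0,0.1]
    - [0,0,0,0.05,0,0,0.1]
    - [0,0,0,0,0,0,0.1]

```text
clock: 8.25
eef_pos: [512.3, -279.1, 22.7]
tcp_rot: [0.493, 1.571, -0.649]
contact_force: [-3.0, 0.9, 10.4]
opening: 0.261
```

```bash
python3 -c "
from h import *
st()"
```

```text
t 8.25 pos [ 512.3 -279.1   22.7] F [-3.   0.9 10.4] T [0.26 0.47 0.04] op 0.261 q [-0.501  0.559  1.862 -0.     0.72   0.641]
x [ 1.e-04 -1.e-04 -1.e+00] y [9.095e-01 4.158e-01 1.000e-04] z [ 4.158e-01 -9.095e-01  2.000e-04] zyaw -65.43
```

Contact with the mat. Release and rise.

jog_arm:
  series:
    - [0,0,0,-0.05,0,0,0.2]
    - [0,0,0,0,0,0,0.5]
    - [0,0,0,0,0,0,0.6]
    - [0,0,0,0,0,0,0.6]
    - [0,0,0,-1,0,0,0.6]
    - [0,0,0,-2,0,0,0.6]
    - [0,0,0,-4,0,0,0.6]
    - [0,0,0,-4,0,0,0.6]
    - [0,0,0,-4,0,0,0.6]
    - [0,0,0,-4,0,0,0.6]
    - [0,0,0,-3,0,0,0.6]
    - [0,0,0,0,0,0,0.6]

```text
clock: 9.45
eef_pos: [514.5, -280.1, 247.9]
tcp_rot: [0.648, 1.562, -0.494]
contact_force: [0.1, -0.2, 0.3]
opening: 0.601
```

```bash
python3 -c "
from h import *
im,d=r.grab_frame('wrist');save('w5.png',im);go((528,-80,240))"
```

```text
t 9.5 pos [ 513.3 -279.5  245.2] F [-0.9  0.6  0.7] T [ 0.02 -0.01 -0.03] op 0.598 q [-0.501  0.275  1.711  0.     1.151  0.641]
x [ 0.0044 -0.0023 -1.    ] y [0.9095 0.4157 0.003 ] z [ 0.4157 -0.9095  0.0039] zyaw -65.43
shift cm [  0.48   9.63 -17.54] per row [  0.481   9.627 -17.54 ]
```

View pics/w5.png

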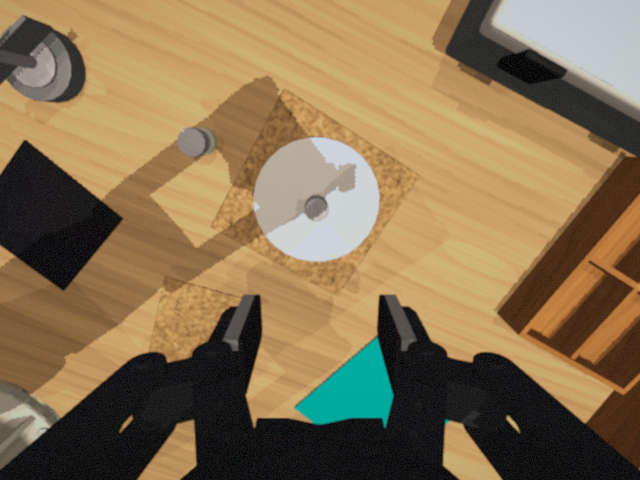

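The lid lies flat and centred on the large cork mat at (316,200). Now I turn the tool 128° so the jaws match the agitator grip's yaw.

jog_arm:
  series:
    - [-8,0,0,0,0,0,0.6]
    - [-8,0,0,0,0,0,0.6]
    - [-8,0,0,0,0,0,0.6]
    - [-8,0,0,0,0,0,0.6]
    - [-8,0,0,0,0,0,0.6]
    - [-8,0,0,0,0,0,0.6]
    - [-8,0,0,0,0,0,0.6]
    - [-8,0,0,0,0,0,0.6]
    - [-8,0,0,0,0,0,0.6]
    - [-8,0,0,0,0,0,0.6]
    - [-8,0,0,0,0,0,0.6]
    - [-8,0,0,0,0,0,0.6]
    - [-8,0,0,0,0,0,0.6]
    - [-8,0,0,0,0,0,0.6]
    - [-8,0,0,0,0,0,0.6]
    - [-8,0,0,0,0,0,0.6]
    - [0,0,0,0,0,0,0.6]

```text
clock: 11.2
eef_pos: [511.5, -278.5, 241.0]
tcp_rot: [1.544, 1.569, 2.638]
contact_force: [-0.5, -0.0, -0.3]
opening: 0.6
```

```bash
python3 -c "
from h import *
go((473,283,235),19)"
```

```text
t 11.2 pos [ 511.5 -278.5  241. ] F [-0.5 -0.  -0.3] T [-0.07 -0.    0.01] op 0.6 q [-0.501  0.279  1.715  0.     1.15  -1.595]
x [-0.002   0.0011 -1.    ] y [-0.8885  0.4588  0.0023] z [4.588e-01 8.885e-01 1.000e-04] zyaw 62.69
shift cm [ 0.67 29.19 48.13] per row [0.035 1.536 2.533]
```

jog_arm:
  series:
    - [0,0,0,0,1.53,2.53,0.6]
    - [0,0,0,0,1.53,2.53,0.6]
    - [0,0,0,0,1.53,2.53,0.6]
    - [0,0,0,0,1.53,2.53,0.6]
    - [0,0,0,0,1.53,2.53,0.6]
    - [0,0,0,0,1.53,2.53,0.6]
    - [0,0,0,0,1.53,2.53,0.6]
    - [0,0,0,0,1.53,2.53,0.6]
    - [0,0,0,0,1.53,2.53,0.6]
    - [0,0,0,0,1.53,2.53,0.6]
    - [0,0,0,0,1.53,2.53,0.6]
    - [0,0,0,0,1.53,2.53,0.6]
    - [0,0,0,0,1.53,2.53,0.6]
    - [0,0,0,0,1.53,2.53,0.6]
    - [0,0,0,0,1.53,2.53,0.6]
    - [0,0,0,0,1.53,2.53,0.6]
    - [0,0,0,0,1.53,2.53,0.6]
    - [0,0,0,0,1.53,2.53,0.6]
    - [0,0,0,0,1.53,2.53,0.6]
    - [0,0,0,0,0,0,0.6]

```text
clock: 13.2
eef_pos: [475.1, 284.3, 241.5]
tcp_rot: [1.466, 1.57, 2.556]
contact_force: [0.1, 0.5, 0.7]
opening: 0.6
```

jog_arm:
  series:
    - [0,0,0,0,0,0,0.6]

```text
clock: 13.3
eef_pos: [475.1, 281.6, 241.5]
tcp_rot: [2.754, 1.569, -2.439]
contact_force: [-0.1, -0.1, -0.2]
opening: 0.598
```

```bash
python3 -c "
from h import *
s,R=st();im,d=r.grab_frame('wrist');np.save('w6d.npy',d);np.save('w6i.npy',im);np.save('w6s.npy',s,allow_pickle=True);save('w6.png',im)
P=cloud('wrist',d,s);Q=P.reshape(-1,3);k=(Q[:,2]>48)&(Q[:,2]<63)&(np.hypot(Q[:,0]-494,Q[:,1]-272)<30);Q=Q[k]
print(len(Q),np.median(Q,0),cv2.minAreaRect(Q[:,:2].astype(np.float32)))
u,v=proj('wrist',(494,272,56),s).round().astype(int);print(u,v)
save('c6.png',cv2.resize(im[max(0,v-60):v+60,u-75:u+75],None,fx=5,fy=5,interpolation=2))
t,d=r.grab_frame('top');np.save('t6d.npy',d)"
```

```text
t 13.3 pos [475.1 281.6 241.5] F [-0.1 -0.1 -0.2] T [-0.01  0.    0.01] op 0.598 q [ 0.532  0.231  1.778 -0.     1.134 -0.558]
x [-0.0013 -0.0011 -1.    ] y [-8.869e-01  4.620e-01  6.000e-04] z [ 0.462   0.8869 -0.0015] zyaw 62.49
794 [491.86101425 273.89121984  55.89078069] ((492.49755859375, 273.6893615722656), (34.5435905456543, 34.29936981201172), 17.864530563354492)
320 235
```

View pics/w6.png

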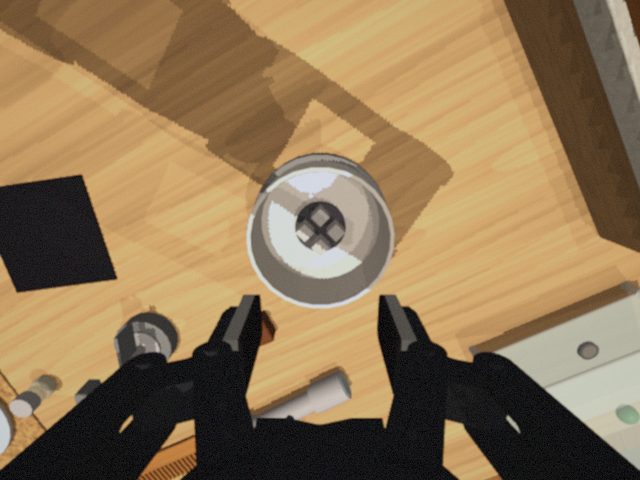

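View pics/c6.png

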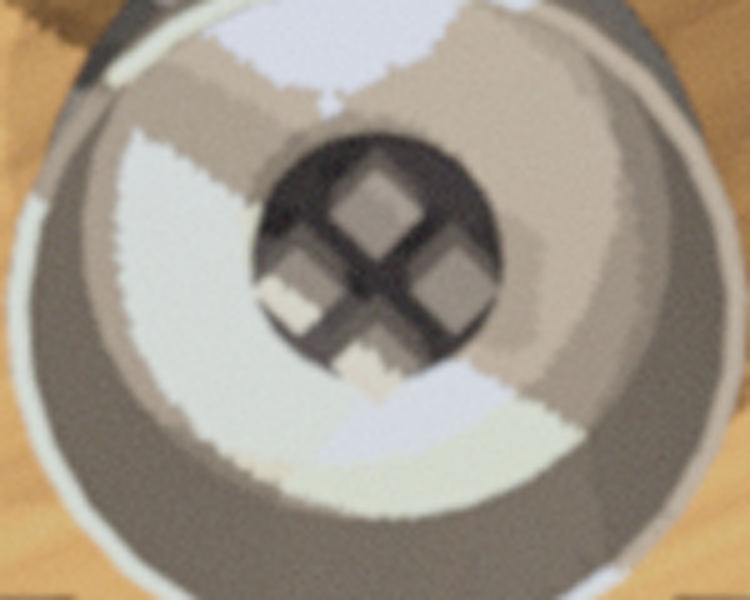

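```bash
cat > fit.py <<'E'
from h import *
from scipy.optimize import minimize
def fithub(P,c0=(493,273)):
    Q=P.reshape(-1,3);Q=Q[np.isfinite(Q[:,2])&(np.hypot(Q[:,0]-c0[0],Q[:,1]-c0[1])<24)]
    top=Q[(abs(Q[:,2]-56)<6)][:,:2]
    best=None
    def sc(p):
        a=np.radians(p[2]);D=top-p[:2];x=abs(D@[np.cos(a),np.sin(a)]);y=abs(D@[-np.sin(a),np.cos(a)])
        ex=np.maximum(0,np.maximum(4.5-x,x-17));ey=np.maximum(0,np.maximum(4.5-y,y-17))
        return np.mean(np.minimum(ex**2+ey**2,9))
    for a in range(-10,80,6):
        m=minimize(sc,[c0[0],c0[1],a],method='Nelder-Mead')
        if best is None or m.fun<best.fun:best=m
    return best.x,best.fun,len(top)
if __name__=='__main__':
    s=np.load('w6s.npy',allow_pickle=True).item()
    print(fithub(cloud('wrist',np.load('w6d.npy'),s)))
    print(fithub(cloud('top',np.load('t6d.npy'))))
E
python3 fit.py; python3 -c "
from h import *
go((515,42,205),10)"
```

```text
(array([492.29692771, 273.64405085, 107.81015098]), np.float64(0.0011042184704117407), 751)
(array([492.93142529, 271.48244609,  18.05412689]), np.float64(0.014621934390823184), 161)
t 13.4 pos [475.4 280.7 241.8] F [-1.1 -0.8 -1.1] T [-0.02 -0.01  0.01] op 0.599 q [ 0.531  0.23   1.778 -0.     1.134 -0.559]
x [-9.e-04 -9.e-04 -1.e+00] y [-8.866e-01  4.625e-01  4.000e-04] z [ 0.4625  0.8866 -0.0012] zyaw 62.45
shift cm [  3.7  -14.55 -19.33] per row [ 0.37  -1.455 -1.933]
```

jog_arm:
  series:
    - [0,0,0,0.1,-1.7,-2.1,0.6]
    - [0,0,0,0.1,-1.7,-2.1,0.6]
    - [0,0,0,0.1,-1.7,-2.1,0.6]
    - [0,0,0,0.1,-1.7,-2.1,0.6]
    - [0,0,0,0.1,-1.7,-2.1,0.6]
    - [0,0,0,0.1,-1.7,-2.1,0.6]
    - [0,0,0,0.1,-1.7,-2.1,0.6]
    - [0,0,0,0.1,-1.7,-2.1,0.6]
    - [0,0,0,0.1,-1.7,-2.1,0.6]
    - [0,0,0,0.1,-1.7,-2.1,0.6]
    - [0,0,0,0,0,0,0.6]
    - [0,0,0,0,0,0,0.6]
    - [0,0,0,0,0,0,0.6]

```text
clock: 14.7
eef_pos: [529.5, 17.0, 232.3]
tcp_rot: [1.248, 1.57, 2.339]
contact_force: [0.5, -0.7, -0.0]
opening: 0.598
```

```bash
python3 -c "
from h import *
s,R=st();im,d=r.grab_frame('wrist');save('w7.png',im)
P=cloud('wrist',d,s);Q=P.reshape(-1,3);k=(Q[:,2]>123)&(Q[:,2]<138)&(np.hypot(Q[:,0]-529,Q[:,1]-17)<40);Q=Q[k]
print(len(Q),np.median(Q,0),cv2.minAreaRect(Q[:,:2].astype(np.float32)))
m=np.median(Q,0)
print('offset tool',R.T@(m-s['eef_pos']))"
```

```text
t 14.7 pos [529.5  17.  232.3] F [ 0.5 -0.7 -0. ] T [ 0.02  0.02 -0.01] op 0.598 q [ 0.029  0.204  1.835  0.     1.103 -1.062]
x [-3.e-04  3.e-04 -1.e+00] y [-8.871e-01  4.617e-01  4.000e-04] z [4.617e-01 8.871e-01 1.000e-04] zyaw 62.51
1089 [526.63572283  18.72165475 130.89425166] ((527.968017578125, 17.994674682617188), (11.957475662231445, 49.89468765258789), 61.97470474243164)
offset tool [101.37336112   3.28596981   0.2494768 ]
```

View pics/w7.png

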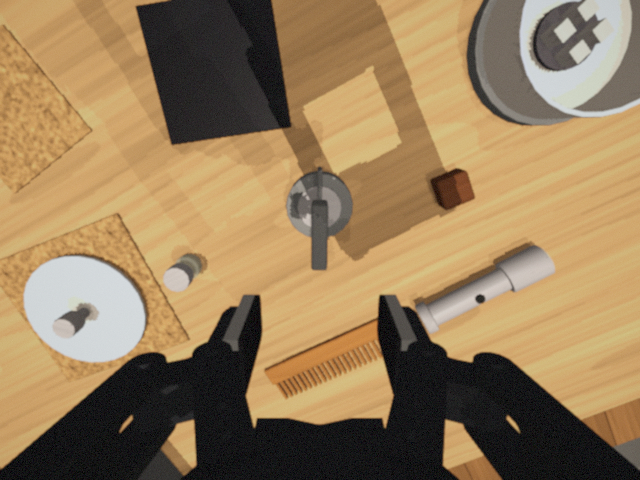

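The grip bar at (319,235) lies along tool y, angle matched within about 0.5°. I'll descend onto it and grip.

jog_arm:
  series:
    - [0,0,0,2,0.15,0,0.6]
    - [0,0,0,3,0,0,0.6]
    - [0,0,0,3,0,0,0.6]
    - [0,0,0,3,0,0,0.6]
    - [0,0,0,1.5,0,0,0.6]
    - [0,0,0,0.5,0,0,0.6]
    - [0,0,0,0,0,0,0.6]
    - [0,0,0,0,0,0,0.4]
    - [0,0,0,0,0,0,0]
    - [0,0,0,0,0,0,0]
    - [0,0,0,0,0,0,0]
    - [0,0,0,0,0,0,0]
    - [0,0,0,0,0,0,0]
    - [0,0,0,0,0,0,0]
  force: 90

```text
clock: 16.15
eef_pos: [529.2, 17.4, 103.4]
tcp_rot: [-1.159, 1.569, -0.067]
contact_force: [-1.2, -0.4, 5.3]
opening: 0.125
```

```bash
python3 -c "
from h import *
s,R=st();im,d=r.grab_frame('wrist');save('w8.png',im)"
```

```text
t 16.15 pos [529.2  17.4 103.4] F [-1.2 -0.4  5.3] T [-0.14  0.24  0.02] op 0.125 q [ 0.03   0.369  1.946 -0.     0.825 -1.062]
x [ 1.7e-03 -1.0e-04 -1.0e+00] y [-0.8876  0.4607 -0.0015] z [4.607e-01 8.876e-01 7.000e-04] zyaw 62.57
```

View pics/w8.png

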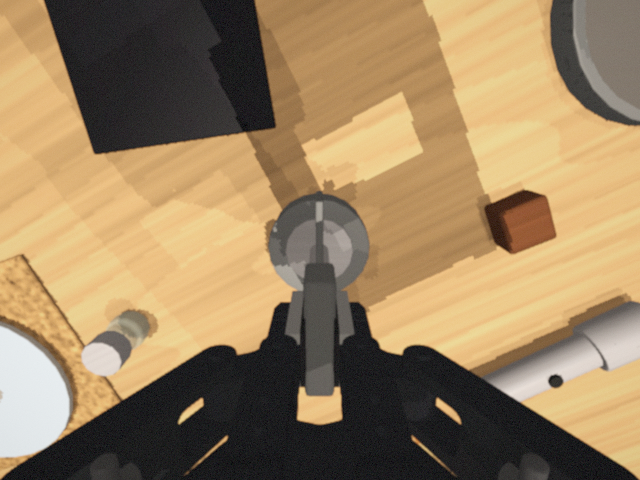

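Gripped. Opening about 11 mm matches the 12 mm bar. Lift and turn 44.8° on the way.

jog_arm:
  series:
    - [0,0,0,-0.5,0,0,0]
    - [0,0,0,-1.5,0,0,0]
    - [0,0,0,-3,0,0,0]
    - [0,0,0,-3,0,0,0]
    - [0,0,0,-3,0,0,0]
    - [0,0,0,-2,0,0,0]
    - [6.4,0,0,0,0,0,0]
    - [6.4,0,0,0,0,0,0]
    - [6.4,0,0,0,0,0,0]
    - [6.4,0,0,0,0,0,0]
    - [6.4,0,0,0,0,0,0]
    - [6.4,0,0,0,0,0,0]
    - [6.4,0,0,0,0,0,0]
    - [0,0,0,0,0,0,0]
    - [0,0,0,0,0,0,0]
    - [0,0,0,0,0,0,0]

```text
clock: 17.8
eef_pos: [528.5, 17.6, 232.4]
tcp_rot: [0.225, 1.571, 0.537]
contact_force: [0.8, 0.9, -1.3]
opening: 0.121
```

```bash
python3 -c "
from h import *
s,R=st();im,d=r.grab_frame('wrist');save('w9.png',im)
K=s
P=cloud('wrist',d,s);T=(P-s['eef_pos'])@R   # tool coords
Q=T.reshape(-1,3)
g=Q[(Q[:,0]>-35)&(Q[:,0]<-22)&(abs(Q[:,2])<9)&(abs(Q[:,1])<45)];print('grip',len(g),np.median(g,0),cv2.minAreaRect(g[:,1:].astype(np.float32)))
f=Q[(Q[:,0]>65)&(Q[:,0]<88)&(np.hypot(Q[:,1],Q[:,2])<35)];print('flange',len(f),np.median(f,0),f.min(0),f.max(0))
b=Q[(Q[:,0]>22)&(Q[:,0]<62)&(np.hypot(Q[:,1],Q[:,2])<60)];print('blade',len(b),b.min(0),b.max(0))
d=r.grab_frame('scene');save('s9.png',cv2.resize(d[0][130:300,300:500],None,fx=3.5,fy=3.5))
P=cloud('scene',d[1]);T=(P-s['eef_pos'])@R;Q=T.reshape(-1,3)
g=Q[(Q[:,0]>-35)&(Q[:,0]<110)&(np.hypot(Q[:,1],Q[:,2])<45)]
for a,b_ in [(-31,-25),(0,20),(30,60),(66,78),(80,100)]:
    h=g[(g[:,0]>a)&(g[:,0]<b_)];print(a,len(h),np.median(h,0).round(1) if len(h) else '',h.min(0).round(1) if len(h) else '',h.max(0).round(1) if len(h) else '')
go((492.6,272.6,230),12)"
```

```text
t 17.8 pos [528.5  17.6 232.4] F [ 0.8  0.9 -1.3] T [-0.    0.01  0.03] op 0.121 q [ 0.03   0.202  1.837  0.     1.102 -0.282]
x [ 1.e-04  0.e+00 -1.e+00] y [-0.3075  0.9515  0.    ] z [9.515e-01 3.075e-01 1.000e-04] zyaw 17.91
grip 3966 [-2.75441298e+01  7.53541940e+00 -2.00034128e-03] ((1.150716781616211, -0.9613475799560547), (50.36088562011719, 17.832048416137695), 5.402114391326904)
flange 2294 [75.39704868  5.22947452 -2.95211024] [ 65.00920799 -17.55491714 -21.97520606] [79.04040513 22.34764172 21.29528437]
blade 665 [31.52273055  1.09951844 -5.81747682] [61.73720303 43.04131367  5.67906802]
-31 100 [-27.6 -11.4   1.3] [-30.6 -25.  -18.8] [-25.1  -2.2  19.7]
0 33 [14.4 -3.5  4.7] [ 1.4 -5.5 -3.3] [19.8  3.2 10.1]
30 420 [43.1 -3.4  1.7] [ 30.5 -41.9  -3. ] [59.9 43.   6.5]
66 228 [75.1 -1.9  7.7] [ 66.2 -21.1  -5.8] [78.  21.5 21.9]
80 5 [91.1 -1.4 13.7] [ 89.9 -14.8   1.4] [92.9  4.  15. ]
t 17.9 pos [528.5  17.6 232.3] F [-0.1 -0.5 -1.3] T [0.02 0.03 0.03] op 0.121 q [ 0.03   0.202  1.837  0.     1.102 -0.281]
x [ 0.  0. -1.] y [-0.3066  0.9518  0.    ] z [9.518e-01 3.066e-01 1.000e-04] zyaw 17.85
shift cm [ 0.24 25.37  4.4 ] per row [0.02  2.114 0.367]
```

View pics/w9.png

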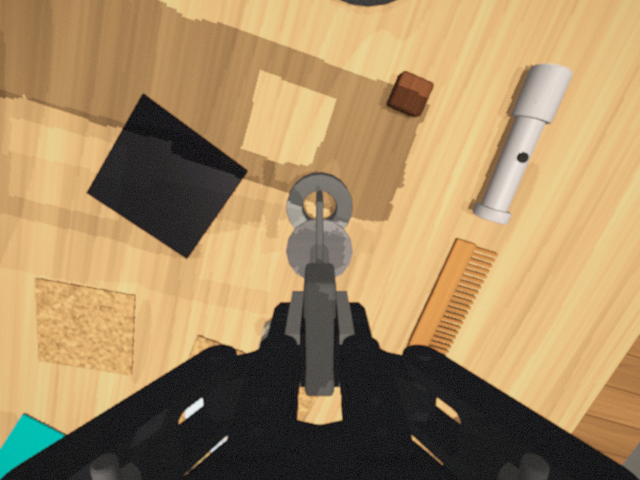

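View pics/s9.png

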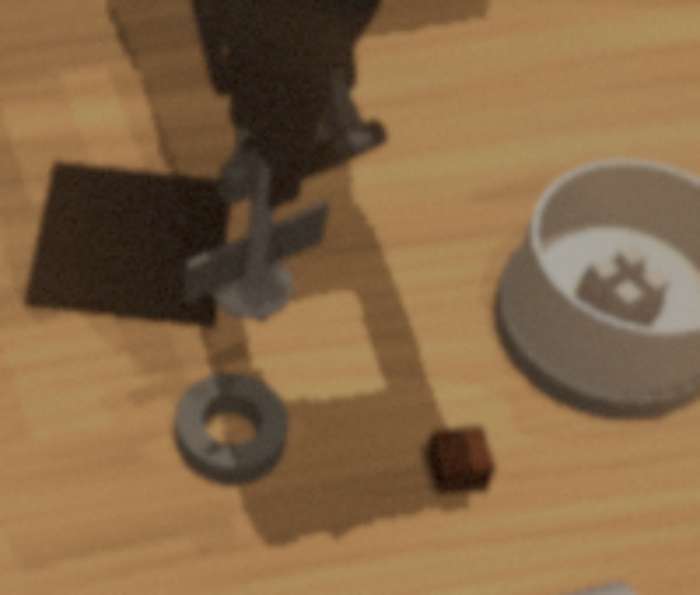

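Held straight: the flange and blades are centred on the tool within about 0.5 mm. I'll carry it over the hub.

jog_arm:
  series:
    - [0,0,0,0,1.05,0.19,0]
    - [0,0,0,0,2.11,0.37,0]
    - [0,0,0,0,2.11,0.37,0]
    - [0,0,0,0,2.11,0.37,0]
    - [0,0,0,0,2.11,0.37,0]
    - [0,0,0,0,2.11,0.37,0]
    - [0,0,0,0,2.11,0.37,0]
    - [0,0,0,0,2.11,0.37,0]
    - [0,0,0,0,2.11,0.37,0]
    - [0,0,0,0,2.11,0.37,0]
    - [0,0,0,0,2.11,0.37,0]
    - [0,0,0,0,2.11,0.37,0]
    - [0,0,0,0,1.05,0.19,0]
    - [0,0,0,0,0,0,0]
    - [0,0,0,0,0,0,0]
    - [0,0,0,0,0,0,0]
    - [0,0,0,0,0,0,0]

```text
clock: 19.6
eef_pos: [493.8, 271.4, 232.3]
tcp_rot: [-2.12, 1.571, -1.811]
contact_force: [-0.2, -0.6, -0.9]
opening: 0.119
```

```bash
python3 -c "
from h import *
go((493.1,272.4,160));im,d=r.grab_frame('scene');save('s10.png',cv2.resize(im[100:260,420:560],None,fx=4,fy=3.7))"
```

```text
t 19.6 pos [493.8 271.4 232.3] F [-0.2 -0.6 -0.9] T [-0.05 -0.    0.03] op 0.119 q [ 0.5    0.257  1.766 -0.     1.119  0.191]
x [-0.e+00 -2.e-04 -1.e+00] y [-3.044e-01  9.526e-01 -2.000e-04] z [ 9.526e-01  3.044e-01 -1.000e-04] zyaw 17.72
shift cm [ 7.23  0.11 -0.03] per row [ 7.23   0.114 -0.034]
```

View pics/s10.png

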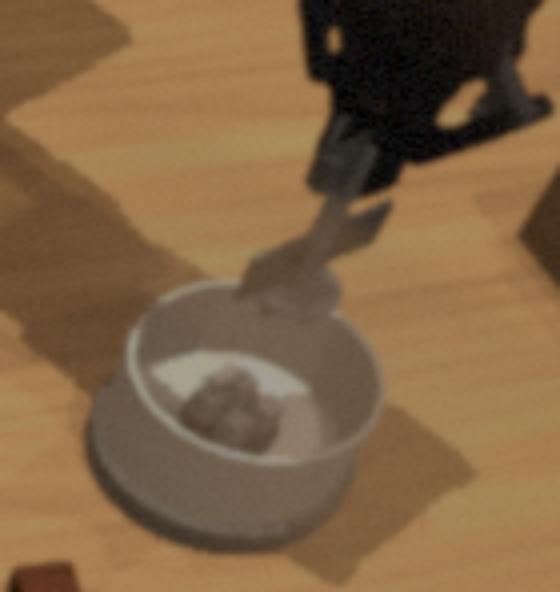

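jog_arm:
  series:
    - [0,0,0,1,0.11,-0.03,0]
    - [0,0,0,2,0,0,0]
    - [0,0,0,2,0,0,0]
    - [0,0,0,1.5,0,0,0]
    - [0,0,0,0.6,0,0,0]
    - [0,0,0,0,0,0,0]
    - [0,0,0,0,0,0,0]
  force: 120

```text
clock: 20.35
eef_pos: [493.3, 273.2, 161.7]
tcp_rot: [0.181, 1.57, 0.491]
contact_force: [0.3, -0.5, -1.6]
opening: 0.115
```

```bash
python3 -c "
from h import *
go((493.1,272.4,154))"
```

```text
t 20.35 pos [493.3 273.2 161.7] F [ 0.3 -0.5 -1.6] T [ 0.04 -0.04 -0.04] op 0.115 q [ 0.503  0.336  1.83  -0.     0.974  0.193]
x [ 4.e-04  2.e-04 -1.e+00] y [-3.050e-01  9.523e-01  1.000e-04] z [9.523e-01 3.050e-01 5.000e-04] zyaw 17.76
shift cm [ 0.77 -0.07 -0.05] per row [ 0.766 -0.072 -0.048]
```

jog_arm:
  series:
    - [0,0,0,0.4,-0.03,0,0]
    - [0,0,0,0.4,0,0,0]
    - [0,0,0,0.3,0,0,0]
    - [0,0,0,0.2,0,0,0]
    - [0,0,0,0,0,0,0]

```text
clock: 20.85
eef_pos: [492.9, 272.8, 147.9]
tcp_rot: [-2.973, 1.57, -2.663]
contact_force: [-0.3, -0.4, -0.6]
opening: 0.117
```

```bash
python3 -c "
from h import *
go((493.1,272.4,145))"
```

```text
t 20.85 pos [492.9 272.8 147.9] F [-0.3 -0.4 -0.6] T [ 0.02  0.04 -0.  ] op 0.117 q [0.503 0.353 1.841 0.    0.947 0.193]
x [-5.e-04 -3.e-04 -1.e+00] y [-3.052e-01  9.523e-01 -1.000e-04] z [ 9.523e-01  3.052e-01 -5.000e-04] zyaw 17.77
shift cm [ 0.29 -0.04  0.  ] per row [ 0.295 -0.041  0.005]
```

Pilot pin in. Now the splines, slowly.

jog_arm:
  series:
    - [0,0,0,0.15,0,0,0]
    - [0,0,0,0.15,0,0,0]
    - [0,0,0,0.15,0,0,0]
    - [0,0,0,0,0,0,0]

```text
clock: 21.25
eef_pos: [493.0, 272.8, 143.6]
tcp_rot: [-3.003, 1.571, -2.693]
contact_force: [0.2, -0.3, -1.6]
opening: 0.119
```

```bash
python3 -c "
from h import *
st()"
```

```text
t 21.25 pos [493.  272.8 143.6] F [ 0.2 -0.3 -1.6] T [ 0.02  0.05 -0.03] op 0.119 q [0.503 0.359 1.845 0.    0.938 0.193]
x [-3.e-04 -1.e-04 -1.e+00] y [-0.3052  0.9523 -0.    ] z [ 9.523e-01  3.052e-01 -3.000e-04] zyaw 17.77
```

jog_arm:
  series:
    - [0,0,0,0.2,0,0,0]
    - [0,0,0,0.2,0,0,0]
    - [0,0,0,0.2,0,0,0]
    - [0,0,0,0.1,0,0,0]
    - [0,0,0,0,0,0,0]

```text
clock: 21.75
eef_pos: [493.0, 272.8, 136.6]
tcp_rot: [-3.068, 1.57, -2.758]
contact_force: [0.2, -0.3, -1.6]
opening: 0.114
```

```bash
python3 -c "
from h import *
st()"
```

```text
t 21.75 pos [493.  272.8 136.6] F [ 0.2 -0.3 -1.6] T [ 0.   -0.03 -0.02] op 0.114 q [0.503 0.368 1.85  0.    0.924 0.193]
x [-3.e-04 -1.e-04 -1.e+00] y [-0.3051  0.9523 -0.    ] z [ 9.523e-01  3.051e-01 -3.000e-04] zyaw 17.77
```

jog_arm:
  series:
    - [0,0,0,0.15,0,0,0]
    - [0,0,0,0.15,0,0,0]
    - [0,0,0,0,0,0,0]

```text
clock: 22.05
eef_pos: [493.3, 273.0, 133.9]
tcp_rot: [0.259, 1.57, 0.569]
contact_force: [-0.5, 0.1, 2.0]
opening: 0.12
```

```bash
python3 -c "
from h import *
st()"
```

```text
t 22.05 pos [493.3 273.  133.9] F [-0.5  0.1  2. ] T [-0.06  0.11  0.01] op 0.12 q [0.503 0.372 1.851 0.    0.918 0.193]
x [ 3.e-04  2.e-04 -1.e+00] y [-3.052e-01  9.523e-01  1.000e-04] z [9.523e-01 3.052e-01 4.000e-04] zyaw 17.77
```

jog_arm:
  series:
    - [0,0,0,0.15,0,0,0]
    - [0,0,0,0.15,0,0,0]
    - [0,0,0,0.1,0,0,0]
    - [0,0,0,0,0,0,0]

```text
clock: 22.45
eef_pos: [493.3, 273.0, 129.9]
tcp_rot: [0.276, 1.57, 0.586]
contact_force: [-1.4, -0.6, 5.1]
opening: 0.115
```

```bash
python3 -c "
from h import *
st()"
```

```text
t 22.45 pos [493.3 273.  129.9] F [-1.4 -0.6  5.1] T [-0.12  0.13  0.02] op 0.115 q [0.503 0.377 1.854 0.    0.91  0.193]
x [ 3.e-04  2.e-04 -1.e+00] y [-3.052e-01  9.523e-01  1.000e-04] z [9.523e-01 3.052e-01 4.000e-04] zyaw 17.77
```

The hub is sinking on its spring, as expected. I'll press to the stop.

jog_arm:
  series:
    - [0,0,0,0.15,0,0,0]
    - [0,0,0,0.1,0,0,0]
    - [0,0,0,0.05,0,0,0]
    - [0,0,0,0,0,0,0]

```text
clock: 22.85
eef_pos: [493.5, 273.0, 127.4]
tcp_rot: [0.227, 1.57, 0.537]
contact_force: [-2.4, -1.0, 9.2]
opening: 0.12
```

```bash
python3 -c "
from h import *
st()"
```

```text
t 22.85 pos [493.5 273.  127.4] F [-2.4 -1.   9.2] T [-0.22  0.34  0.01] op 0.12 q [0.503 0.381 1.856 0.    0.904 0.193]
x [ 7.e-04  4.e-04 -1.e+00] y [-3.051e-01  9.523e-01  2.000e-04] z [9.523e-01 3.051e-01 8.000e-04] zyaw 17.76
```

Just at the stop. A little more for a clear margin.

jog_arm:
  series:
    - [0,0,0,0.1,0,0,0]
    - [0,0,0,0.05,0,0,0]
    - [0,0,0,0,0,0,0]
    - [0,0,0,0,0,0,0]

```text
clock: 23.25
eef_pos: [493.9, 273.3, 127.3]
tcp_rot: [0.196, 1.569, 0.506]
contact_force: [-3.5, -2.1, 23.5]
opening: 0.115
```

```bash
python3 -c "
from h import *
s,R=st();im,d=r.grab_frame('wrist');save('w11.png',im)
P=cloud('wrist',d,s);T=(P-s['eef_pos'])@R;Q=T.reshape(-1,3)
f=Q[(Q[:,0]>65)&(Q[:,0]<88)&(np.hypot(Q[:,1],Q[:,2])<22)&(np.hypot(Q[:,1],Q[:,2])>9)];print('flange',len(f),np.median(f,0),'z',s['eef_pos'][2]-np.median(f[:,0]))
g=Q[(Q[:,0]>-35)&(Q[:,0]<-22)&(abs(Q[:,2])<9)&(abs(Q[:,1])<45)];print('grip',np.median(g,0))
im,d=r.grab_frame('scene');save('s11.png',im)"
```

```text
t 23.25 pos [493.9 273.3 127.3] F [-3.5 -2.1 23.5] T [-0.6   1.05  0.02] op 0.115 q [0.503 0.381 1.856 0.    0.903 0.193]
x [ 1.7e-03  9.0e-04 -1.0e+00] y [-3.052e-01  9.523e-01  4.000e-04] z [0.9523 0.3052 0.0019] zyaw 17.77
flange 1987 [75.42378705  5.26649727 -3.59970332] z 51.88640097282298
grip [-2.75128864e+01  8.15806087e+00 -1.18397354e-03]
```

View pics/w11.png

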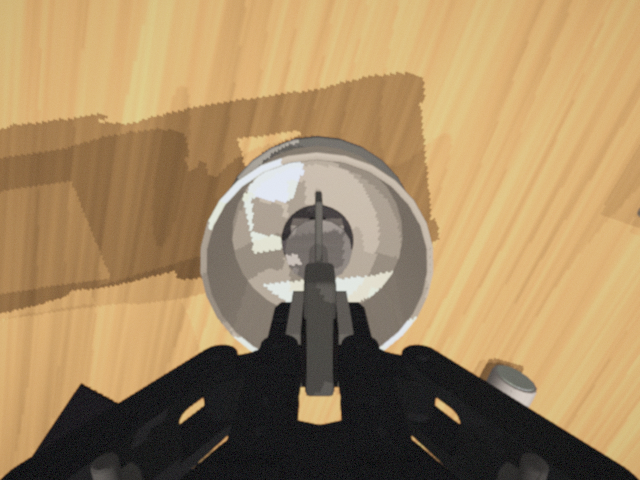

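View pics/s11.png

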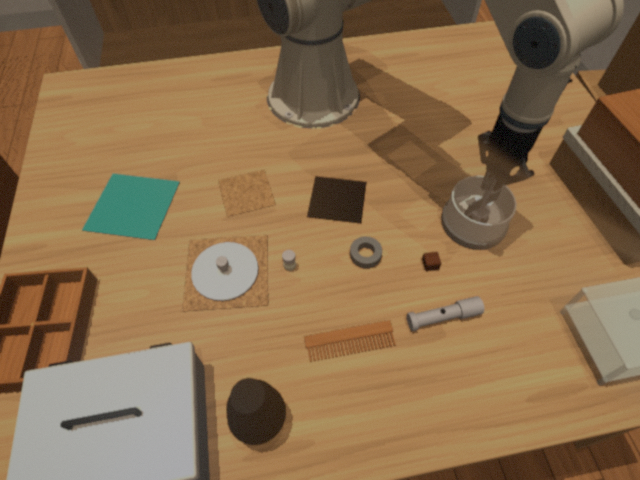

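The agitator is at its hard stop: flange top at 51.9 mm against 52 expected, and 23.5 N of push. The lid is flat on the mat at (225,272) in the scene view, and the bystanders haven't moved. I'm handing the job in.

```bash
python3 -c "
from h import *
print(r.sign_off())"
```

```text
the job is handed in; nothing more can be done
None
```

I lifted the lid off by its knob and laid it flat, knob up, at the centre of the large cork mat. Then I took the agitator from its stand, turned it about 45° to line up with the hub slots, slid it home and pressed it to the stop. It was still gripped and pressed down when I handed in at about 23 s.

- **Insertion:** the fins slid into the slots without any noticeable resistance. The push rose from about 2 N to 9 N as the hub sank, then jumped to 23.5 N with no further travel, so it is at the hard stop.
- **Depth:** the wrist camera puts the flange top at 51.9 mm, against 52 mm expected when fully pressed. The gripper height shows the full 8 mm of hub travel.
- **Rest of the shelf:** in the last scene picture the lid lies on the mat, and the jar, ring box, comb and flashlight look unmoved.
- **Disagreement:** the top and wrist cameras differed by about 2 mm on the hub's position. I used a value between them, corrected by where the agitator was actually gripped. No check failed.

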